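# Square up a freshly glued bottle stand corner

## Robot

A 7-joint arm with a two-finger parallel gripper is mounted at the origin on the work surface. World frame = base frame: x ahead of the robot, y to its left, z up, the work surface at z = 0. Lengths are in m, angles in rad, forces in N, time in s.
With the tool pointing down it reaches from about 0.425 to 0.975 m from the base axis. Payload 16.7 kg.
Tool frame: the origin (TCP) lies at the very end of the fingers, on their centre line; the grasp point (between the pads) lies env.hold_point_z behind it (env.hold_point_z is the distance from the TCP to the grasp point, in m); z points along the fingers, y is the line along which they close (so a half turn about z gives the same grasp; the last joint's range is limited). The gripper opens to 85 mm and grips with 20 to 120 N. Pads are 22 mm wide; open, the fingers measure 114 mm over their backs; the gripper's body (76 mm by 85 mm) begins 54 mm behind the grasp point. The pads swing forward as they close: fully open they stand 13 mm farther back than shut.
Start: joints at [1.093, 0.426, 0.074, 1.606, -0.034, 1.111, -0.067], TCP at [0.217, -0.639, 0.231] pointing down, gripper open.
Joint ranges: [-2.85, 2.85], [-0.5, 2.14], [-1.23, 1.37], [0.21, 2.46], [-1.02, 4.16], [0.16, 2.05], [-2.73, 2.73]. Speed limits (rad/s): [1.89, 1.89, 2.39, 2.39, 3.01, 3.01, 3.01].

## Interface

Orientations are given as a rotation vector (axis times angle).
In Python, from cell import env gives the robot as it stands.
- The arm moves only by the shell command python3 -m jog 'ROWS' [OPENING]. ROWS is JSON, a list of rows, each an object of numbers: "dx", "dy", "dz": the shift along the tool's x, y, z normalised to -1 to 1, where 1 is 0.03 m; "wx", "wy", "wz": the turn, a rotation vector about the tool's x, y, z normalised to -1 to 1, where 1 is 4 degrees. In form: [{"dx": .., "dy": .., "dz": .., "wx": .., "wy": .., "wz": ..}, ...]. A call has 1 to 10 rows; each row shifts and turns the commanded pose from where the row before left it, along the tool's axes as they then stand; what a row does not reach is not made up. A row lasts 1/12 s, in which the tool goes at most 41.7 mm and 7.16 degrees, less where a joint would pass 70% of its speed; a pose out of reach is approached as far as the arm can. A call with a number of a shift or a turn outside -1 to 1 is refused whole. A call with a gripper value outside its range is refused whole. OPENING is the opening, from 0 (shut) to 1 (fully open), set as the call begins (- or left out, the last holds). The fingers move at their own pace and stop on an object; the grip force is fixed at half the most. Time passes only in rows, so rows that do not move let the fingers close. It gives the time, the measured TCP pose, the force, the opening and the grip force at its end, in the units of the state.
- env.get_obs(): the state, without advancing time (a new reading comes with each control period).
- env.capture(name): name is "scene" or "side" or "wrist"; returns the picture (384x512x3 uint8, blue, green, red); there is no depth.
- env.calibration(name): a dict with "fx", "fy", "cx", "cy" (pixels), "dist" ([k1, k2, p1, p2, k3] as OpenCV has them; the pictures are not rectified), "rvec" (rotation vector, rad) and "tvec" (3), from world to camera coordinates, as OpenCV has them. Camera axes: x right, y down, z forward; pixel columns grow to the right and rows downward; lengths in m; the calibration is good to about 2 mm. A picture is of the moment at which its call begins: read the wrist's pose just before it. calibration takes no time and is no camera call; for the wrist camera it gives the pose at the moment of the call.
- env.hand_in(): hands the job in; it is judged then, once.
The state is a dict: "clock": time; "q": joint angles; "joint_vel": joint speeds; "tau": joint torques, N m; "eef_pos": TCP position; "ee_rot": TCP orientation; "contact_force": force on the tool from outside, world axes, zero at the start; "ft_torque": the same for the moment, N m; "grip_width": opening from 0.0 (shut) to 1.0 (fully open); "finger_force": force on a finger pad.
Only numpy, scipy, OpenCV 4.12 (cv2) and the standard library are available. Lean on these libraries where they do the work, as an engineer would, in place of code of your own. Each camera call takes 0.05 s, during which the arm holds its last target. There are 200 camera calls.

## Task

Take the try square off the cork mat and, with its stock flat on the base board of the bottle stand and its blade towards the leaning end board, push it home into the corner so that the board comes up square and its glue joint closes. Keep the square pressed lightly and steadily against both faces for two full seconds, flush with no gap under the stock or behind the blade; only the square may touch the stand, and nothing may be pressed hard. Then stand the square back on the cork mat, upright on its stock, with the bottles, case and mug left where they are.

Things in the scene. Friction and masses are not known exactly. Their poses are not given: they have to be found in the camera images.
- square_grip (a point): Try square, loose, about 0.26 kg: dark wood stock 130 long, 22 thick, 40 mm high, standing on its edge; at one end a steel blade (4 thick, 28 wide) rises to 110 mm above the underside. Point: mid-thickness, 20 mm above the underside, 85 mm behind the heel, where a hand clears the blade. x: along the stock to the blade end, y: across the thickness, z: up. Centre of mass about 40 mm nearer the blade.
- square_heel (a point): Outer heel of the same square, same axes: bottom edge of the stock at its blade end, mid-thickness. The stock's end face and the blade's outer edge lie in one plane through this point, square to the underside. Home: heel against the foot of the end board, on the base board, within 40 mm of corner along y, axes parallel to those of corner.
- corner (a point): Inside corner of the bottle stand, mid-width: the line on the base board's level top (15 mm above the ledge) meant for the end board's inner face. x: along the base board out through the end board, y: across its 120 mm width, z: up. Base board pale wood, 250 mm long, screwed down, clear for 220 mm towards -x. Check with 5 to 11 N on each face (friction about 0.35); 25 N on either spoils the joint.
- end_board (a joint): Lean of the end board (pale wood, 120 wide, 120 high, 15 mm thick, upright on the base board's end), rad: 0 = square, joint closed, stops dead; positive = leaning in over the base board, turned about the bottom edge of its inner face. Starts at 0.06 to 0.13; tacky glue holds it wherever it is left (0.16 N m to turn). Set by hand, the board may stand up to 3 mm off corner in x: go by feel.
- mat: brown cork mat, fixed, 190 (x) x 120 (y) x 6 mm thick; origin at the centre of its underside. The square starts on it, standing on its stock, roughly along the mat's x.
- bottle: clear bottle, 62 mm across, 193 mm high, in the row under the rail; origin at the centre of its underside. Leave alone.
- case: round turquoise pacifier case, 68 mm across, 55 mm high, in the same row; origin at the centre of its underside. Leave alone.
- mug: squat white mug, 84 mm across, 75 mm high, in the same row; origin at the centre of its underside. Leave alone.
- glue: white and green glue bottle with orange nozzle, 56 mm across, 144 mm high, to the left of the stand; origin at the centre of its underside. Leave alone.

How it is judged:
On the way:
1. the square is home in the corner, flush with both faces, and pressed on each with 3 to 13 N for one and a half seconds while the end board stands square (contact force between square and end_board_c0 between 3 and 13 N and contact force between square and stand_c0 between 3 and 13 N and value of joint end_board below 0.01 rad and angle between the z axis of square_heel and the z axis of corner, either way round below 0.015 rad and angle between the x axis of square_heel and the x axis of corner, either way round below 0.04 rad and x of square_heel in the frame of corner between -0.005 and 0.005 m and z of square_heel in the frame of corner between -0.002 and 0.002 m and y of square_heel in the frame of corner between -0.045 and 0.045 m), for 1.5 s.
At the end, for the whole second after the job is handed in: The end board stands square with its joint closed (lean below 0.01 rad); the try square stands upright on its stock on the cork mat (within 0.05 rad, its grip point over the mat), at rest and released (value of joint end_board below 0.01 rad and z of square_grip in the frame of mat between 0.023 and 0.03 m and x of square_grip in the frame of mat between -0.08 and 0.08 m and y of square_grip in the frame of mat between -0.055 and 0.055 m and angle between square_grip's own z axis and vertical below 0.05 rad and linear speed of square below 0.02 m/s); the robot touches nothing.
It fails at once if the square is pressed on the end board with more than 25 N (contact force between square and end_board_c0 above 25 N).
It fails at once if the square is pressed on the base board with more than 25 N (contact force between square and stand_c0 above 25 N).
It fails at once if the robot itself touches the stand (contact force between any of the arm, the fingers and stand above 1 N).
It fails at once if the square is banged down on the mat with more than 40 N (contact force between square and mat above 40 N).
It fails at once if a bystander is moved by more than 15 mm or tipped (distance of any of bottle, case, mug, glue from where it was at the start of the episode above 0.015 m or angle between any of bottle, case, mug, glue's own z axis and vertical above 0.25 rad).
It also fails if it takes over 72 s, if anything falls off the work surface, if the arm or the gripper's body presses on something with over 40 N, if the wrist force passes 120 N, or if a joint passes its speed limit or range.

## Working session

There is one attempt and no reset: what is moved stays moved. The work goes in short steps, Python scripts to look and compute and a shell command to move; the robot and the scene stay as the last step left them, time stands still between calls to the robot, and variables do not carry over. Pictures are saved under pics/ and viewed, at most 10 in all, crops included, and the job is handed in when it is done.

```bash
mkdir -p pics; cat > h.py <<'E'
import numpy as np, cv2
from cell import env
def cap(n,f):
    c=env.calibration(n); im=env.capture(n); cv2.imwrite(f,im); return im,c
def ray(c,px):
    K=np.array([[c['fx'],0,c['cx']],[0,c['fy'],c['cy']],[0,0,1.]])
    u=cv2.undistortPoints(np.array([[px]],float),K,np.array(c['dist']))[0,0]
    R=cv2.Rodrigues(np.array(c['rvec'],float))[0]; t=np.array(c['tvec'],float)
    return -R.T@t, R.T@np.array([u[0],u[1],1.])
def onz(c,px,z):
    o,d=ray(c,px); return o+d*(z-o[2])/d[2]
def proj(c,P):
    K=np.array([[c['fx'],0,c['cx']],[0,c['fy'],c['cy']],[0,0,1.]])
    return cv2.projectPoints(np.array(P,float).reshape(-1,3),np.array(c['rvec'],float),np.array(c['tvec'],float),K,np.array(c['dist']))[0][:,0]
E
python3 - <<'E'
from h import *
import json
a={}
for n in ['scene','side','wrist']:
    im,c=cap(n,f'pics/{n}0.png'); a[n]={k:np.array(v).tolist() for k,v in c.items()}
    print(n,{k:np.round(v,3).tolist() for k,v in c.items()})
json.dump(a,open('cal0.json','w'))
o=env.get_obs(); print({k:np.round(v,3).tolist() for k,v in o.items()}, env.hold_point_z)
cv2.imwrite('pics/both.png',np.vstack([cv2.imread('pics/scene0.png')])) 
E
```

```text
scene {'fx': 372.259, 'fy': 372.259, 'cx': 253.548, 'cy': 193.556, 'dist': [-0.089, 0.0, 0.0, 0.0, 0.0], 'rvec': [1.584, 2.042, -0.753], 'tvec': [0.111, -0.357, 1.524]}
side {'fx': 491.179, 'fy': 491.179, 'cx': 250.417, 'cy': 194.575, 'dist': [-0.037, 0.0, 0.0, 0.0, 0.0], 'rvec': [0.858, -2.463, 1.125], 'tvec': [0.438, 0.221, 1.104]}
wrist {'fx': 297.413, 'fy': 297.413, 'cx': 255.768, 'cy': 192.021, 'dist': [-0.019, 0.0, 0.0, 0.0, 0.0], 'rvec': [-2.342, 1.679, 0.26], 'tvec': [-0.673, -0.039, 0.38]}
{'clock': 0.15, 'q': [1.094, 0.427, 0.074, 1.606, -0.034, 1.111, -0.067], 'joint_vel': [0.0, -0.002, 0.0, -0.001, -0.0, -0.002, 0.001], 'tau': [0.002, -95.033, 3.762, -46.377, 0.019, 0.008, -0.0], 'eef_pos': [0.217, -0.639, 0.231], 'ee_rot': [-3.099, -0.512, 0.0], 'contact_force': [0.119, -0.216, -0.116], 'ft_torque': [0.005, -0.014, 0.001], 'finger_force': 0.0, 'grip_width': 0.998} 0.0187
```

View pics/scene0.png

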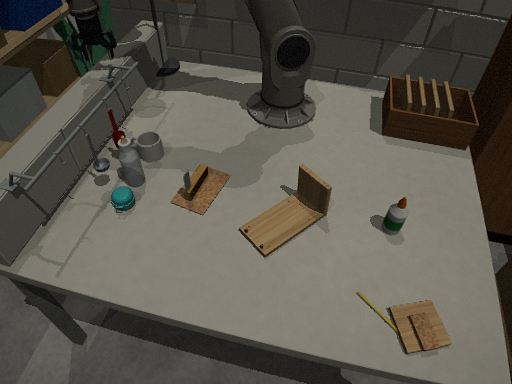

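View pics/side0.png

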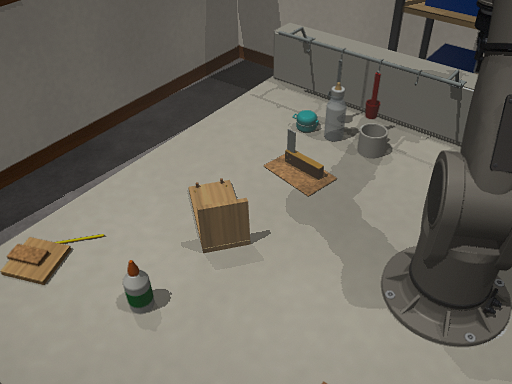

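The scene view shows the mat at about (200,190), with the blade at its left end (187,182) and the stock running to (207,170). The stand's base board spans (240,228) to (325,215), with the end board at (313,192). I'll enlarge both views.

```bash
python3 - <<'E'
from h import *
import json
a=json.load(open('cal0.json'))
s=cv2.imread('pics/scene0.png')
crop=s[155:259,165:335]; A=cv2.resize(crop,None,fx=4.7,fy=4.7,interpolation=cv2.INTER_CUBIC)
cv2.imwrite('pics/sc_crop.png',np.clip(A*1.3,0,255).astype('uint8'))
d=cv2.imread('pics/side0.png')
B=cv2.resize(d[120:260,180:345],None,fx=4.2,fy=4.2,interpolation=cv2.INTER_CUBIC)
cv2.imwrite('pics/si_crop.png',np.clip(B*1.3,0,255).astype('uint8'))
c=a['scene']
for n,p,z in [('mat',(200,190),.006),('stand L',(240,228),.015),('stand bot',(267,252),.015),('stand R',(326,213),.015),('bladetop',(187,172),.116),('stockend',(207,168),.046)]: print(n,onz(c,p,z).round(3))
E
```

```text
mat [ 0.524 -0.163  0.006]
stand L [0.643 0.005 0.015]
stand bot [0.704 0.1   0.015]
stand R [0.522 0.245 0.015]
bladetop [ 0.556 -0.182  0.116]
stockend [ 0.459 -0.158  0.046]
```

View pics/sc_crop.png

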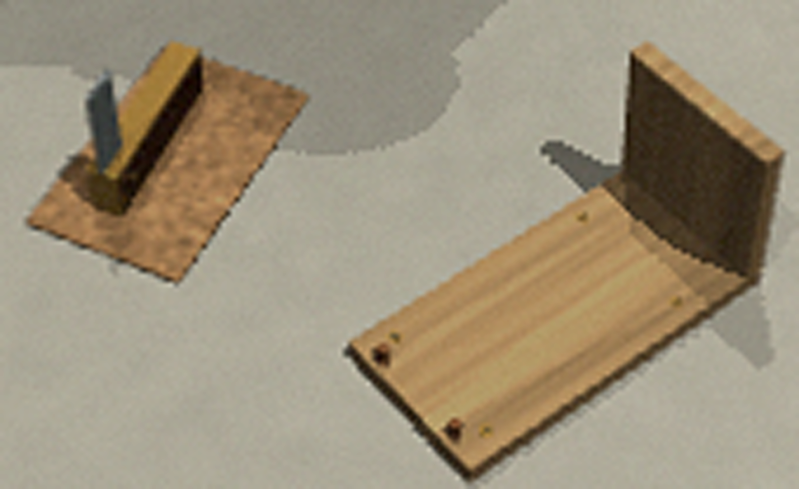

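View pics/si_crop.png

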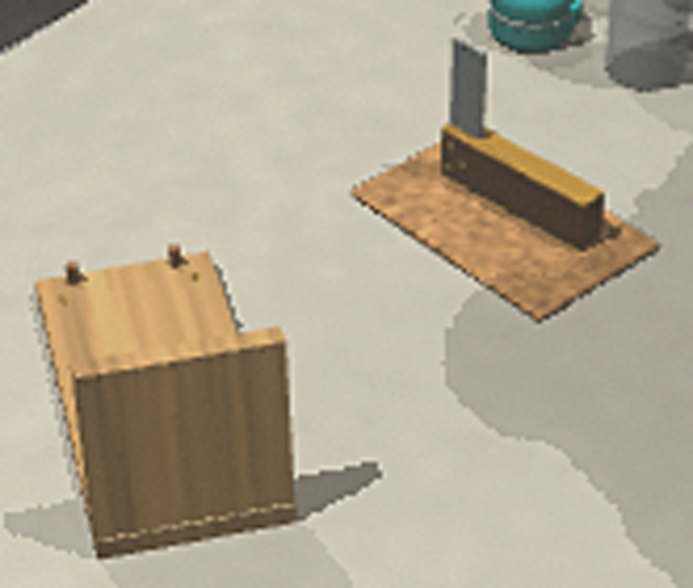

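```bash
python3 - <<'E'
from h import *
import json
a=json.load(open('cal0.json'))
S=lambda u,v,z:onz(a['scene'],((u+.5)/4.7-.5+165,(v+.5)/4.7-.5+155),z)
D=lambda u,v,z:onz(a['side'],((u+.5)/4.2-.5+180,(v+.5)/4.2-.5+120),z)
for n,f,u,v,z in [('far L',S,348,347,.015),('far R',S,470,470,.015),('out R',S,757,281,.015),
 ('far L',D,210,253,.015),('far R',D,38,285,.015),('outR',D,100,540,.015),('outL',D,296,504,.015),
 ('mat',S,28,223,.006),('mat',S,178,281,.006),('mat',S,308,97,.006),('mat',D,352,191,.006),('mat',D,541,320,.006),('mat',D,660,245,.006),
 ('stk rear top -y',S,168,42,.046),('stk rear top +y',S,202,54,.046),('heel top +y',S,124,180,.046),('heel bot +y',S,124,213,.006),
 ('heel top +y',D,443,127,.046),('rear top +y',D,585,205,.046),('rear top -y',D,603,193,.046),('rear bot +y',D,585,248,.006),('blade top',D,452,38,.116),('blade top',D,487,50,.116),('blade top',S,88,90,.116),('blade top',S,107,70,.116)]:
  print(n,'S' if f is S else 'D',f(u,v,z).round(4))
E
```

```text
far L S [0.6458 0.0012 0.015 ]
far R S [0.7143 0.0956 0.015 ]
out R S [0.5274 0.2451 0.015 ]
far L D [0.6395 0.0007 0.015 ]
far R D [0.7091 0.0971 0.015 ]
outR D [0.515 0.243 0.015]
outL D [0.4428 0.15   0.015 ]
mat S [ 0.596  -0.2363  0.006 ]
mat S [ 0.6169 -0.1223  0.006 ]
mat S [ 0.4346 -0.0874  0.006 ]
mat D [ 0.6129 -0.1228  0.006 ]
mat D [ 0.4271 -0.0869  0.006 ]
mat D [ 0.4065 -0.2025  0.006 ]
stk rear top -y S [ 0.4451 -0.186   0.046 ]
stk rear top +y S [ 0.4504 -0.1589  0.046 ]
heel top +y S [ 0.5751 -0.1706  0.046 ]
heel bot +y S [ 0.5711 -0.1768  0.006 ]
heel top +y D [ 0.575  -0.1794  0.046 ]
rear top +y D [ 0.4457 -0.1638  0.046 ]
rear top -y D [ 0.4433 -0.1824  0.046 ]
rear bot +y D [ 0.4456 -0.1685  0.006 ]
blade top D [ 0.5753 -0.1878  0.116 ]
blade top D [ 0.5475 -0.19    0.116 ]
blade top S [ 0.5657 -0.1902  0.116 ]
blade top S [ 0.5459 -0.185   0.116 ]
```

```bash
python3 - <<'E'
from h import *
import json
a=json.load(open('cal0.json'));c=a['scene']
print(proj(c,[[.217,-.639,.231],[.217,-.639,.0],[.353,-.409,.231],[.489,-.179,.2]]).round())
# triangulate some rail things: red tool top, bottle top, rail posts
def tri(p,q):
    o1,d1=ray(a['scene'],p);o2,d2=ray(a['side'],q)
    t=np.linalg.lstsq(np.c_[d1,-d2],o2-o1,rcond=None)[0]
    A,B=o1+d1*t[0],o2+d2*t[1]; return ((A+B)/2).round(3),np.linalg.norm(A-B).round(3)
print('red top',tri((111,112),(377,73)),'bottle',tri((124,140),(338,85)))
print('wall near foot z0',onz(c,(50,268),0),onz(c,(170,40),0), 'mug',onz(c,(150,158),0),'case',onz(c,(122,206),0))
for z in (.2,.3,.4): print('rail',z,onz(c,(127,97),z),onz(c,(84,140),z))
w=cv2.imread('pics/wrist0.png')
E
```

```text
[[ 99.  62.]
 [115. 114.]
 [140.  91.]
 [193. 136.]]
red top (array([ 0.452, -0.467,  0.213]), np.float64(0.008)) bottle (array([ 0.534, -0.386,  0.182]), np.float64(0.006))
wall near foot z0 [ 0.90587147 -0.47815663  0.        ] [-0.43247988 -0.67197543  0.        ] mug [ 4.20368819e-01 -3.88689086e-01  1.11022302e-16] case [ 0.64668793 -0.38245933  0.        ]
rail 0.2 [ 0.35417307 -0.46259262  0.2       ] [ 0.58476383 -0.48517477  0.2       ]
rail 0.3 [ 0.48276272 -0.37109082  0.3       ] [ 0.68083237 -0.39048813  0.3       ]
rail 0.4 [ 0.61135237 -0.27958903  0.4       ] [ 0.77690091 -0.29580149  0.4       ]
```

View pics/wrist0.png

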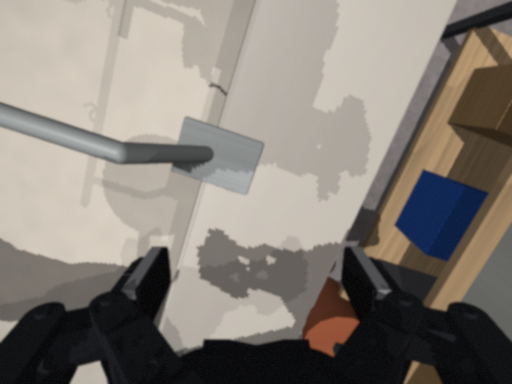

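The wrist view shows a rail bracket beside the gripper, with the rail running along the left. I'll rise first, then cross.

```bash
python3 -m jog '[{"dz":-0.8},{"dz":-1},{"dz":-1},{"dz":-1},{"dz":-1},{"dx":0.3,"dy":-0.26},{"dx":0.676,"dy":-0.58},{"dx":0.676,"dy":-0.58},{"dx":0.676,"dy":-0.58},{"dx":0.676,"dy":-0.58}]' 1
python3 -m jog '[{"dx":0.676,"dy":-0.58},{"dx":0.676,"dy":-0.58},{"dx":0.676,"dy":-0.58},{"dx":0.676,"dy":-0.58},{"dx":0.676,"dy":-0.58},{"dx":0.676,"dy":-0.58},{"dx":0.676,"dy":-0.58},{"dx":0.676,"dy":-0.58},{"dx":0.676,"dy":-0.58},{"dx":0.676,"dy":-0.58}]'
python3 -m jog '[{"dx":0.676,"dy":-0.58},{"dx":0.676,"dy":-0.58},{"dx":0.676,"dy":-0.58},{"dx":0.676,"dy":-0.58},{"dx":0.676,"dy":-0.58},{"dx":0.35,"dy":-0.3,"wz":0.5},{"wz":1},{"wz":1},{"wz":1},{"wz":1}]'
python3 -m jog '[{"wz":1,"dz":0.7},{"wz":0.5,"dz":1},{"dz":1},{"dz":1},{"dz":1},{"dz":0.5},{}]'
```

```text
schema error: expected keys dx, dy, dz, wx, wy, wz
schema error: expected keys dx, dy, dz, wx, wy, wz
schema error: expected keys dx, dy, dz, wx, wy, wz
schema error: expected keys dx, dy, dz, wx, wy, wz
```

```bash
python3 -m jog '[{"dx":0,"dy":0,"dz":-0.8,"wx":0,"wy":0,"wz":0},{"dx":0,"dy":0,"dz":-1,"wx":0,"wy":0,"wz":0},{"dx":0,"dy":0,"dz":-1,"wx":0,"wy":0,"wz":0},{"dx":0,"dy":0,"dz":-1,"wx":0,"wy":0,"wz":0},{"dx":0.3,"dy":-0.26,"dz":-1,"wx":0,"wy":0,"wz":0},{"dx":0.676,"dy":-0.58,"dz":0,"wx":0,"wy":0,"wz":0},{"dx":0.676,"dy":-0.58,"dz":0,"wx":0,"wy":0,"wz":0},{"dx":0.676,"dy":-0.58,"dz":0,"wx":0,"wy":0,"wz":0},{"dx":0.676,"dy":-0.58,"dz":0,"wx":0,"wy":0,"wz":0},{"dx":0.676,"dy":-0.58,"dz":0,"wx":0,"wy":0,"wz":0}]' 1
python3 -m jog '[{"dx":0.676,"dy":-0.58,"dz":0,"wx":0,"wy":0,"wz":0},{"dx":0.676,"dy":-0.58,"dz":0,"wx":0,"wy":0,"wz":0},{"dx":0.676,"dy":-0.58,"dz":0,"wx":0,"wy":0,"wz":0},{"dx":0.676,"dy":-0.58,"dz":0,"wx":0,"wy":0,"wz":0},{"dx":0.676,"dy":-0.58,"dz":0,"wx":0,"wy":0,"wz":0},{"dx":0.676,"dy":-0.58,"dz":0,"wx":0,"wy":0,"wz":0},{"dx":0.676,"dy":-0.58,"dz":0,"wx":0,"wy":0,"wz":0},{"dx":0.676,"dy":-0.58,"dz":0,"wx":0,"wy":0,"wz":0},{"dx":0.676,"dy":-0.58,"dz":0,"wx":0,"wy":0,"wz":0},{"dx":0.676,"dy":-0.58,"dz":0,"wx":0,"wy":0,"wz":0}]'
```

```text
clock: 0.98
eef_pos: [0.2917, -0.5125, 0.3751]
ee_rot: [-3.099, -0.512, 0.0]
contact_force: [0.6, -0.4, -0.8]
grip_width: 1.003
finger_force: 0.0
clock: 1.82
eef_pos: [0.4276, -0.2824, 0.3753]
ee_rot: [-3.099, -0.512, 0.0]
contact_force: [0.5, -0.6, 0.0]
grip_width: 1.0
finger_force: 0.0
```

```bash
python3 -m jog '[{"dx":0.676,"dy":-0.58,"dz":0,"wx":0,"wy":0,"wz":0},{"dx":0.676,"dy":-0.58,"dz":0,"wx":0,"wy":0,"wz":0},{"dx":0.676,"dy":-0.58,"dz":0,"wx":0,"wy":0,"wz":0},{"dx":0.676,"dy":-0.58,"dz":0,"wx":0,"wy":0,"wz":0},{"dx":0.25,"dy":-0.22,"dz":0,"wx":0,"wy":0,"wz":1},{"dx":0,"dy":0,"dz":0.3,"wx":0,"wy":0,"wz":1},{"dx":0,"dy":0,"dz":1,"wx":0,"wy":0,"wz":1},{"dx":0,"dy":0,"dz":1,"wx":0,"wy":0,"wz":1},{"dx":0,"dy":0,"dz":1,"wx":0,"wy":0,"wz":1},{"dx":0,"dy":0,"dz":0.7,"wx":0,"wy":0,"wz":1}]'
python3 -m jog '[{"dx":0,"dy":0,"dz":0,"wx":0,"wy":0,"wz":0},{"dx":0,"dy":0,"dz":0,"wx":0,"wy":0,"wz":0}]'
python3 - <<'E'
from h import *
import json
im,c=cap('wrist','pics/w1.png'); json.dump({k:np.array(v).tolist() for k,v in c.items()},open('w1.json','w'))
o=env.get_obs();R=cv2.Rodrigues(np.array(o['ee_rot']))[0];print(o['q'],R.round(3)); print(ray(c,(256,192)))
E
```

```text
clock: 2.65
eef_pos: [0.4856, -0.1828, 0.2528]
ee_rot: [-3.138, 0.148, 0.003]
contact_force: [-0.4, -0.1, -0.1]
grip_width: 1.002
finger_force: 0.0
clock: 2.82
eef_pos: [0.4863, -0.1829, 0.2551]
ee_rot: [-3.138, 0.139, 0.003]
contact_force: [1.0, 0.5, 0.3]
grip_width: 1.002
finger_force: 0.0
[ 0.48212342  0.16427364 -0.2747599   1.90603478  0.0502944   1.07741389
 -1.47220624] [[ 0.996 -0.088  0.   ]
 [-0.088 -0.996 -0.   ]
 [ 0.    -0.    -1.   ]]
(array([ 0.56317851, -0.18886347,  0.3981209 ]), array([-0.30207534,  0.0270517 , -0.95290047]))
```

View pics/w1.png

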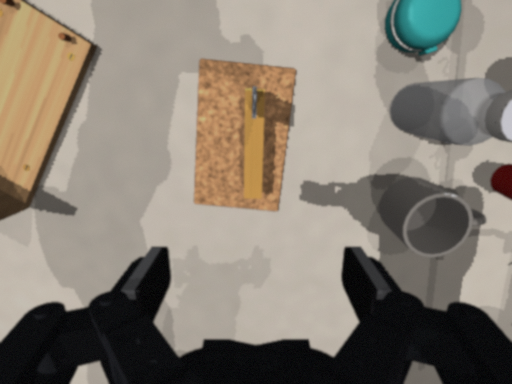

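The wrist view shows the mat at x 195–295, y 60–210. The stock top is the ochre strip from (253,92) to (254,198), with the blade at (254,100). I'll measure the stock top by colour.

```bash
python3 - <<'E'
from h import *
import json
im=cv2.imread('pics/w1.png'); c=json.load(open('w1.json'))
for p in [(254,150),(220,150),(254,190)]: print(im[p[1],p[0]],cv2.cvtColor(im[p[1]:p[1]+1,p[0]:p[0]+1],cv2.COLOR_BGR2HSV)[0,0])
hsv=cv2.cvtColor(im,cv2.COLOR_BGR2HSV)
m=((hsv[...,1]>165)&(hsv[...,2]>90)&(hsv[...,0]>14)&(hsv[...,0]<28)).astype('uint8')*255
m[:85]=0;m[215:]=0;m[:,:235]=0;m[:,280:]=0
m=cv2.morphologyEx(m,cv2.MORPH_CLOSE,np.ones((5,5)));m=cv2.morphologyEx(m,cv2.MORPH_OPEN,np.ones((5,5)))
k=max(cv2.findContours(m,0,2)[0],key=cv2.contourArea)
P=np.array([onz(c,p[0],.046)[:2]*1000 for p in k],'float32')
r=cv2.minAreaRect(P);print(r,cv2.boxPoints(r).round(1).tolist())
# mat
b=((hsv[...,1]>90)&(hsv[...,2]>60)&(hsv[...,0]<28)).astype('uint8')*255
b[:50]=0;b[225:]=0;b[:,:180]=0;b[:,310:]=0
b=cv2.morphologyEx(b,cv2.MORPH_CLOSE,np.ones((15,15)))
k=max(cv2.findContours(b,0,2)[0],key=cv2.contourArea)
P=np.array([onz(c,p[0],.006)[:2]*1000 for p in k],'float32');print('mat',cv2.minAreaRect(P))
E
```

```text
[ 76 144 190] [ 18 153 190]
[ 87 125 169] [ 14 124 169]
[ 77 146 193] [ 18 153 193]Traceback (most recent call last):
  File "<stdin>", line 9, in <module>
ValueError: max() iterable argument is empty
```

```bash
python3 - <<'E'
from h import *
import json
im=cv2.imread('pics/w1.png'); c=json.load(open('w1.json'))
hsv=cv2.cvtColor(im,cv2.COLOR_BGR2HSV)
m=((hsv[...,1]>135)&(hsv[...,2]>90)&(hsv[...,0]>15)&(hsv[...,0]<28)).astype('uint8')*255
m[:85]=0;m[215:]=0;m[:,:240]=0;m[:,272:]=0
m=cv2.morphologyEx(m,cv2.MORPH_OPEN,np.ones((7,7)))
k=max(cv2.findContours(m,0,2)[0],key=cv2.contourArea)
P=np.array([onz(c,p[0],.046)[:2]*1000 for p in k],'float32')
r=cv2.minAreaRect(P);print(r,cv2.boxPoints(r).round(1).tolist())
print(cv2.fitLine(P,cv2.DIST_L2,0,.01,.01).ravel())
for y in (120,140,160,180): x=np.flatnonzero(m[y]);print(y,x.min(),x.max())
b=((hsv[...,1]>85)&(hsv[...,2]>60)&(hsv[...,0]<28)).astype('uint8')*255
b[:50]=0;b[225:]=0;b[:,:180]=0;b[:,310:]=0
b=cv2.morphologyEx(b,cv2.MORPH_CLOSE,np.ones((15,15)));b=cv2.morphologyEx(b,cv2.MORPH_OPEN,np.ones((9,9)))
k=max(cv2.findContours(b,0,2)[0],key=cv2.contourArea)
P=np.array([onz(c,p[0],.006)[:2]*1000 for p in k],'float32');print('mat',cv2.minAreaRect(P))
E
```

```text
((493.0062255859375, -179.90879821777344), (23.484134674072266, 98.7672348022461), 84.17828369140625) [[442.70001220703125, -186.60000610351562], [540.9000244140625, -196.60000610351562], [543.2999877929688, -173.1999969482422], [445.1000061035156, -163.1999969482422]]
[ 9.9403238e-01 -1.0908555e-01  5.0782843e+02 -1.8611893e+02]
120 244 264
140 244 263
160 244 263
180 244 262
mat ((511.79541015625, -164.99420166015625), (118.17829132080078, 187.513671875), 79.1865234375)
```

```bash
python3 -m jog '[{"dx":0.063,"dy":-0.113,"dz":0.6,"wx":0,"wy":0,"wz":0.22},{"dx":0,"dy":0,"dz":1,"wx":0,"wy":0,"wz":0},{"dx":0,"dy":0,"dz":1,"wx":0,"wy":0,"wz":0},{"dx":0,"dy":0,"dz":1,"wx":0,"wy":0,"wz":0},{"dx":0,"dy":0,"dz":1,"wx":0,"wy":0,"wz":0},{"dx":0,"dy":0,"dz":1,"wx":0,"wy":0,"wz":0},{"dx":0,"dy":0,"dz":0.8,"wx":0,"wy":0,"wz":0},{"dx":0,"dy":0,"dz":0.5,"wx":0,"wy":0,"wz":0},{"dx":0,"dy":0,"dz":0.3,"wx":0,"wy":0,"wz":0},{"dx":0,"dy":0,"dz":0,"wx":0,"wy":0,"wz":0}]' 1
python3 -m jog '[{"dx":0,"dy":0,"dz":0,"wx":0,"wy":0,"wz":0},{"dx":0,"dy":0,"dz":0,"wx":0,"wy":0,"wz":0}]'
python3 - <<'E'
from h import *
o=env.get_obs();print(cv2.Rodrigues(np.array(o['ee_rot']))[0].round(4))
E
```

```text
clock: 3.7
eef_pos: [0.4893, -0.18, 0.039]
ee_rot: [-3.137, 0.165, 0.001]
contact_force: [0.4, 0.3, -0.1]
grip_width: 1.004
finger_force: 0.0
clock: 3.87
eef_pos: [0.49, -0.1802, 0.0409]
ee_rot: [3.137, -0.167, 0.004]
contact_force: [-0.1, 0.0, 0.5]
grip_width: 1.005
finger_force: 0.0
[[ 9.944e-01 -1.059e-01  2.200e-03]
 [-1.059e-01 -9.944e-01 -7.000e-04]
 [ 2.300e-03  5.000e-04 -1.000e+00]]
```

```bash
python3 -m jog '[{"dx":-0.04,"dy":0,"dz":0.5,"wx":0,"wy":0,"wz":0},{"dx":0,"dy":0,"dz":0.3,"wx":0,"wy":0,"wz":0},{"dx":0,"dy":0,"dz":0.13,"wx":0,"wy":0,"wz":0},{"dx":0,"dy":0,"dz":0,"wx":0,"wy":0,"wz":0},{"dx":0,"dy":0,"dz":0,"wx":0,"wy":0,"wz":0}]' 1
python3 -m jog '[{"dx":0,"dy":0,"dz":0,"wx":0,"wy":0,"wz":0},{"dx":0,"dy":0,"dz":0,"wx":0,"wy":0,"wz":0},{"dx":0,"dy":0,"dz":0,"wx":0,"wy":0,"wz":0},{"dx":0,"dy":0,"dz":0,"wx":0,"wy":0,"wz":0},{"dx":0,"dy":0,"dz":0,"wx":0,"wy":0,"wz":0},{"dx":0,"dy":0,"dz":0,"wx":0,"wy":0,"wz":0},{"dx":0,"dy":0,"dz":0,"wx":0,"wy":0,"wz":0},{"dx":0,"dy":0,"dz":0,"wx":0,"wy":0,"wz":0}]' 0
```

```text
clock: 4.28
eef_pos: [0.4879, -0.1797, 0.0118]
ee_rot: [-3.137, 0.167, -0.0]
contact_force: [-0.4, -0.3, 0.1]
grip_width: 1.001
finger_force: 0.0
clock: 4.95
eef_pos: [0.4878, -0.1797, 0.0117]
ee_rot: [3.137, -0.167, 0.0]
contact_force: [-0.7, 0.7, 5.4]
grip_width: 0.25
finger_force: 59.2
```

```bash
python3 -m jog '[{"dx":0,"dy":0,"dz":-0.2,"wx":0,"wy":0,"wz":0},{"dx":0,"dy":0,"dz":-0.5,"wx":0,"wy":0,"wz":0},{"dx":0,"dy":0,"dz":-0.8,"wx":0,"wy":0,"wz":0},{"dx":0,"dy":0,"dz":-1,"wx":0,"wy":0,"wz":0},{"dx":0,"dy":0,"dz":-1,"wx":0,"wy":0,"wz":0},{"dx":0,"dy":0,"dz":-0.8,"wx":0,"wy":0,"wz":0},{"dx":0,"dy":0,"dz":-0.5,"wx":0,"wy":0,"wz":0},{"dx":0,"dy":0,"dz":-0.2,"wx":0,"wy":0,"wz":0},{"dx":0,"dy":0,"dz":0,"wx":0,"wy":0,"wz":-0.5},{"dx":0,"dy":0,"dz":0,"wx":0,"wy":0,"wz":-0.75}]'
python3 -m jog '[{"dx":0,"dy":0,"dz":0,"wx":0,"wy":0,"wz":-1},{"dx":0,"dy":0,"dz":0,"wx":0,"wy":0,"wz":-1},{"dx":0,"dy":0,"dz":0,"wx":0,"wy":0,"wz":-1},{"dx":0,"dy":0,"dz":0,"wx":0,"wy":0,"wz":-1},{"dx":0,"dy":0,"dz":0,"wx":0,"wy":0,"wz":-1},{"dx":0,"dy":0,"dz":0,"wx":0,"wy":0,"wz":-1},{"dx":0,"dy":0,"dz":0,"wx":0,"wy":0,"wz":-1},{"dx":0,"dy":0,"dz":0,"wx":0,"wy":0,"wz":-1},{"dx":0,"dy":0,"dz":0,"wx":0,"wy":0,"wz":-1},{"dx":0,"dy":0,"dz":0,"wx":0,"wy":0,"wz":-1}]'
python3 -m jog '[{"dx":0,"dy":0,"dz":0,"wx":0,"wy":0,"wz":-1},{"dx":0,"dy":0,"dz":0,"wx":0,"wy":0,"wz":-1},{"dx":0,"dy":0,"dz":0,"wx":0,"wy":0,"wz":-1},{"dx":0,"dy":0,"dz":0,"wx":0,"wy":0,"wz":-1},{"dx":0,"dy":0,"dz":0,"wx":0,"wy":0,"wz":-1},{"dx":0,"dy":0,"dz":0,"wx":0,"wy":0,"wz":-1},{"dx":0,"dy":0,"dz":0,"wx":0,"wy":0,"wz":-1},{"dx":0,"dy":0,"dz":0,"wx":0,"wy":0,"wz":-1},{"dx":0,"dy":0,"dz":0,"wx":0,"wy":0,"wz":-1},{"dx":0,"dy":0,"dz":0,"wx":0,"wy":0,"wz":-1}]'
python3 -m jog '[{"dx":0,"dy":0,"dz":0,"wx":0,"wy":0,"wz":-1},{"dx":0,"dy":0,"dz":0,"wx":0,"wy":0,"wz":-1},{"dx":0,"dy":0,"dz":0,"wx":0,"wy":0,"wz":-1},{"dx":0,"dy":0,"dz":0,"wx":0,"wy":0,"wz":-1},{"dx":0,"dy":0,"dz":0,"wx":0,"wy":0,"wz":-1},{"dx":0,"dy":0,"dz":0,"wx":0,"wy":0,"wz":-1},{"dx":0,"dy":0,"dz":0,"wx":0,"wy":0,"wz":-1},{"dx":0,"dy":0,"dz":0,"wx":0,"wy":0,"wz":-1},{"dx":0,"dy":0,"dz":0,"wx":0,"wy":0,"wz":-1},{"dx":0,"dy":0,"dz":0,"wx":0,"wy":0,"wz":-1}]'
python3 -m jog '[{"dx":0,"dy":0,"dz":0,"wx":0,"wy":0,"wz":-1},{"dx":0,"dy":0,"dz":0,"wx":0,"wy":0,"wz":-1},{"dx":0,"dy":0,"dz":0,"wx":0,"wy":0,"wz":-1},{"dx":0,"dy":0,"dz":0,"wx":0,"wy":0,"wz":-1},{"dx":0,"dy":0,"dz":0,"wx":0,"wy":0,"wz":-1},{"dx":0,"dy":0,"dz":0,"wx":0,"wy":0,"wz":-0.6},{"dx":0,"dy":0,"dz":0,"wx":0,"wy":0,"wz":-0.4},{"dx":0,"dy":0,"dz":0,"wx":0,"wy":0,"wz":0},{"dx":0,"dy":0,"dz":0,"wx":0,"wy":0,"wz":0}]'
python3 - <<'E'
from h import *
o=env.get_obs();R=cv2.Rodrigues(np.array(o['ee_rot']))[0];print(R.round(4),np.degrees(np.arctan2(R[1,0],R[0,0])),o['q'].round(2))
p=o['eef_pos'];print((R.T@(np.array([.5785,.1226,.16])-p)/.03).round(3))
E
```

```text
clock: 5.78
eef_pos: [0.4874, -0.1797, 0.1614]
ee_rot: [3.141, -0.028, -0.0]
contact_force: [-0.2, 0.4, -3.2]
grip_width: 0.248
finger_force: 58.9
clock: 6.62
eef_pos: [0.487, -0.1795, 0.1606]
ee_rot: [-2.959, -1.051, 0.002]
contact_force: [0.8, 0.3, -2.9]
grip_width: 0.245
finger_force: 58.9
clock: 7.45
eef_pos: [0.4871, -0.1796, 0.1606]
ee_rot: [-2.421, -2.0, 0.001]
contact_force: [0.8, -0.1, -2.4]
grip_width: 0.249
finger_force: 58.9
clock: 8.28
eef_pos: [0.4871, -0.1795, 0.1607]
ee_rot: [-1.591, -2.707, -0.0]
contact_force: [-0.2, 0.2, -3.3]
grip_width: 0.247
finger_force: 58.9
clock: 9.03
eef_pos: [0.4873, -0.1797, 0.1609]
ee_rot: [-1.001, -2.977, -0.001]
contact_force: [1.1, 0.3, -2.8]
grip_width: 0.25
finger_force: 58.8
[[-7.969e-01  6.041e-01 -8.000e-04]
 [ 6.041e-01  7.969e-01  6.000e-04]
 [ 1.000e-03 -0.000e+00 -1.000e+00]] 142.83592473607038 [ 0.86  0.34 -0.74  1.99  0.29  0.92  0.89]
[3.663 9.866 0.033]
```

```bash
python3 -m jog '[{"dx":0.15,"dy":0.41,"dz":0,"wx":0,"wy":0,"wz":0},{"dx":0.3,"dy":0.82,"dz":0,"wx":0,"wy":0,"wz":0},{"dx":0.3,"dy":0.82,"dz":0,"wx":0,"wy":0,"wz":0},{"dx":0.3,"dy":0.82,"dz":0,"wx":0,"wy":0,"wz":0},{"dx":0.3,"dy":0.82,"dz":0,"wx":0,"wy":0,"wz":0},{"dx":0.3,"dy":0.82,"dz":0,"wx":0,"wy":0,"wz":0},{"dx":0.3,"dy":0.82,"dz":0,"wx":0,"wy":0,"wz":0},{"dx":0.3,"dy":0.82,"dz":0,"wx":0,"wy":0,"wz":0},{"dx":0.3,"dy":0.82,"dz":0,"wx":0,"wy":0,"wz":0},{"dx":0.3,"dy":0.82,"dz":0,"wx":0,"wy":0,"wz":0}]'
python3 -m jog '[{"dx":0.3,"dy":0.82,"dz":0,"wx":0,"wy":0,"wz":0},{"dx":0.3,"dy":0.82,"dz":0,"wx":0,"wy":0,"wz":0},{"dx":0.2,"dy":0.43,"dz":0,"wx":0,"wy":0,"wz":0},{"dx":0,"dy":0,"dz":0.3,"wx":0,"wy":0,"wz":0},{"dx":0,"dy":0,"dz":0.5,"wx":0,"wy":0,"wz":0},{"dx":0,"dy":0,"dz":0.5,"wx":0,"wy":0,"wz":0},{"dx":0,"dy":0,"dz":0.3,"wx":0,"wy":0,"wz":0},{"dx":0,"dy":0,"dz":0,"wx":0,"wy":0,"wz":0},{"dx":0,"dy":0,"dz":0,"wx":0,"wy":0,"wz":0}]'
python3 - <<'E'
from h import *
import json
o=env.get_obs();print(o['ft_torque'])
im,c=cap('wrist','pics/w2.png');im2,c2=cap('side','pics/s2.png')
im3,_=cap('scene','pics/sc2.png')
json.dump({k:np.array(v).tolist() for k,v in c.items()},open('w2.json','w'))
s=cv2.resize(im2[160:270,170:280],(440,440),interpolation=cv2.INTER_CUBIC)
w=cv2.resize(im,(344,258)); 
out=np.zeros((600,800,3),'uint8'); out[:440,:440]=s; out[:258,450:794]=w
t=cv2.resize(im3[140:260,225:345],(340,340),interpolation=cv2.INTER_CUBIC);out[260:600,450:790]=t
cv2.imwrite('pics/c2.png',out)
E
```

```text
clock: 9.87
eef_pos: [0.5604, 0.0594, 0.1611]
ee_rot: [-1.001, -2.977, 0.0]
contact_force: [0.3, -0.5, -2.8]
grip_width: 0.249
finger_force: 58.9
clock: 10.62
eef_pos: [0.5783, 0.1215, 0.1126]
ee_rot: [-1.0, -2.977, 0.001]
contact_force: [-0.9, -0.3, -2.6]
grip_width: 0.247
finger_force: 59.0
[-0.0282295  -0.02113938 -0.02079842]
```

View pics/w2.png

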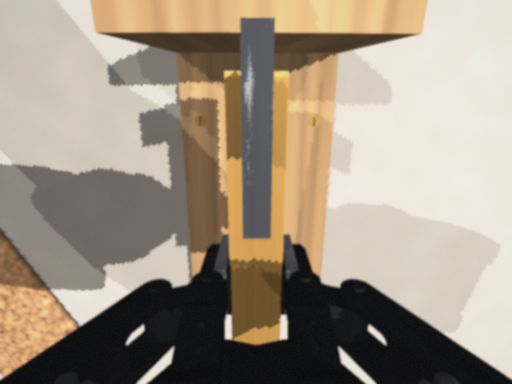

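View pics/c2.png

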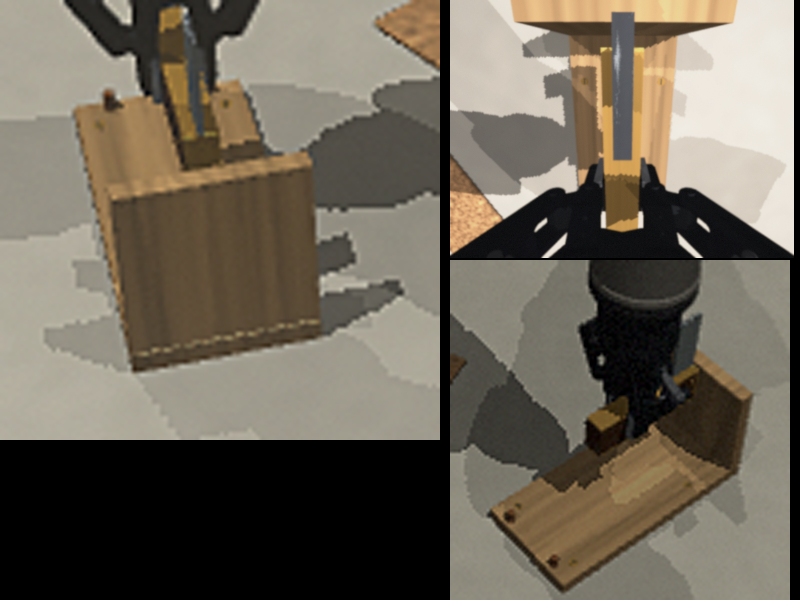

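The wrist view shows the square lined up with the stand. The blade is at x 241–274, and the base-board edges run from (178,60) to (190,270) and from (337,60) to (323,270). The board's lower top edge runs from (95,33) to (423,36). I'll work out the residual yaw and offset.

```bash
python3 - <<'E'
from h import *
import json
c=json.load(open('w2.json')); im=cv2.imread('pics/w2.png').astype(float)
g=im[...,0]-im[...,2]  # blue-red: wood negative
sat=(im[...,2]-im[...,0])
o=env.get_obs();R=cv2.Rodrigues(np.array(o['ee_rot']))[0];p=o['eef_pos'];print('TCP',p,np.degrees(np.arctan2(R[1,0],R[0,0])))
L=[];Rr=[]
for y in range(60,235,5):
    row=sat[y]
    a=np.flatnonzero(row[150:215]>45)
    b=np.flatnonzero(row[300:350]>45)
    if len(a): L.append((150+a[0]-.5,y))
    if len(b): Rr.append((300+b[-1]+.5,y))
for n,Q in (('L',L),('R',Rr)):
    P=np.array([onz(c,q,.015)[:2] for q in Q],'float32')
    f=cv2.fitLine(P,cv2.DIST_HUBER,0,.001,.001).ravel(); 
    if f[1]<0:f[:2]*=-1
    loc=(R.T@np.r_[f[2]-p[0],f[3]-p[1],0]); print(n,len(P),np.degrees(np.arctan2(f[1],f[0])),'tool y of edge',loc[1])
T=[]
for x in list(range(105,232,6))+list(range(285,415,6)):
    v=im[15:60,x,2]; k=np.argmin(np.diff(cv2.GaussianBlur(v.reshape(-1,1),(1,5),0).ravel())); T.append((x,15+k+.5))
P=np.array([onz(c,q,.135)[:2] for q in T],'float32');f=cv2.fitLine(P,cv2.DIST_HUBER,0,.001,.001).ravel()
print('top edge dir+90',np.degrees(np.arctan2(f[1],f[0]))%180+90, 'tool xy',(R.T@np.r_[f[2]-p[0],f[3]-p[1],0])[:2],T[::12])
# heel line: stock end in image (y~72) at underside+.04
u=p[2]-.0057; print('stock end tool x', (R.T@(onz(c,(232,71.5),u+.04)-p))[0])
E
```

```text
TCP [0.57918187 0.12211086 0.11405403] 142.86840197731374
L 35 143.1092 tool y of edge -0.05877239813849343
R 35 142.59912 tool y of edge 0.0606586976707595
top edge dir+90 142.63599 tool xy [ 0.10181379 -0.01236023] [(105, np.float64(31.5)), (177, np.float64(32.5)), (297, np.float64(32.5)), (369, np.float64(33.5))]
stock end tool x 0.08733510015682965
```

```bash
python3 -m jog '[{"dx":0,"dy":0,"dz":0.3,"wx":0,"wy":0,"wz":0},{"dx":0,"dy":0,"dz":0.6,"wx":0,"wy":0,"wz":0},{"dx":0,"dy":0,"dz":0.7,"wx":0,"wy":0,"wz":0},{"dx":0,"dy":0,"dz":0.6,"wx":0,"wy":0,"wz":0},{"dx":0,"dy":0,"dz":0.4,"wx":0,"wy":0,"wz":0},{"dx":0,"dy":0,"dz":0.2,"wx":0,"wy":0,"wz":0},{"dx":0,"dy":0,"dz":0.1,"wx":0,"wy":0,"wz":0},{"dx":0,"dy":0,"dz":0,"wx":0,"wy":0,"wz":0},{"dx":0,"dy":0,"dz":0,"wx":0,"wy":0,"wz":0},{"dx":0,"dy":0,"dz":0,"wx":0,"wy":0,"wz":0}]'
python3 -m jog '[{"dx":0,"dy":0,"dz":0.03,"wx":0,"wy":0,"wz":0},{"dx":0,"dy":0,"dz":0.03,"wx":0,"wy":0,"wz":0},{"dx":0,"dy":0,"dz":0,"wx":0,"wy":0,"wz":0}]'
```

```text
clock: 11.6
eef_pos: [0.5794, 0.1224, 0.0273]
ee_rot: [0.999, 2.977, 0.001]
contact_force: [0.1, -1.0, -2.7]
grip_width: 0.253
finger_force: 59.1
clock: 11.85
eef_pos: [0.5789, 0.1222, 0.0248]
ee_rot: [0.999, 2.978, 0.0]
contact_force: [0.2, 0.3, -2.8]
grip_width: 0.254
finger_force: 59.1
```

```bash
J='' ; python3 -m jog '[{"dx":0,"dy":0,"dz":0.03,"wx":0,"wy":0,"wz":0},{"dx":0,"dy":0,"dz":0.03,"wx":0,"wy":0,"wz":0},{"dx":0,"dy":0,"dz":0,"wx":0,"wy":0,"wz":0}]'
python3 -m jog '[{"dx":0,"dy":0,"dz":0.015,"wx":0,"wy":0,"wz":0},{"dx":0,"dy":0,"dz":0,"wx":0,"wy":0,"wz":0},{"dx":0,"dy":0,"dz":0,"wx":0,"wy":0,"wz":0}]'
```

```text
clock: 12.1
eef_pos: [0.5787, 0.1223, 0.0227]
ee_rot: [-0.999, -2.978, 0.0]
contact_force: [0.3, -0.3, -3.1]
grip_width: 0.25
finger_force: 59.1
clock: 12.35
eef_pos: [0.5787, 0.1223, 0.0224]
ee_rot: [-0.999, -2.978, -0.0]
contact_force: [1.4, -0.1, -2.8]
grip_width: 0.252
finger_force: 59.1
```

```bash
python3 -m jog '[{"dx":0,"dy":0,"dz":0.015,"wx":0,"wy":0,"wz":0},{"dx":0,"dy":0,"dz":0,"wx":0,"wy":0,"wz":0},{"dx":0,"dy":0,"dz":0,"wx":0,"wy":0,"wz":0}]' | grep -E 'eef|contact'
python3 -m jog '[{"dx":0,"dy":0,"dz":0.015,"wx":0,"wy":0,"wz":0},{"dx":0,"dy":0,"dz":0,"wx":0,"wy":0,"wz":0},{"dx":0,"dy":0,"dz":0,"wx":0,"wy":0,"wz":0}]'| grep -E 'eef|contact'
python3 -m jog '[{"dx":0,"dy":0,"dz":0.015,"wx":0,"wy":0,"wz":0},{"dx":0,"dy":0,"dz":0,"wx":0,"wy":0,"wz":0},{"dx":0,"dy":0,"dz":0,"wx":0,"wy":0,"wz":0}]'| grep -E 'eef|contact'
```

```text
eef_pos: [0.5788, 0.1222, 0.0219]
contact_force: [-0.5, 0.3, -2.5]
eef_pos: [0.5788, 0.1222, 0.0215]
contact_force: [0.3, 0.0, -3.2]
eef_pos: [0.5788, 0.1223, 0.021]
contact_force: [-0.1, 0.4, -3.0]
```

```bash
python3 -m jog '[{"dx":0,"dy":0,"dz":0.015,"wx":0,"wy":0,"wz":0},{"dx":0,"dy":0,"dz":0,"wx":0,"wy":0,"wz":0},{"dx":0,"dy":0,"dz":0,"wx":0,"wy":0,"wz":0}]' | grep -E 'eef|contact'
python3 -m jog '[{"dx":0,"dy":0,"dz":0.015,"wx":0,"wy":0,"wz":0},{"dx":0,"dy":0,"dz":0,"wx":0,"wy":0,"wz":0},{"dx":0,"dy":0,"dz":0,"wx":0,"wy":0,"wz":0}]'| grep -E 'eef|contact'
python3 - <<'E'
from cell import env
print(env.get_obs()['ft_torque'])
E
```

```text
eef_pos: [0.5788, 0.1223, 0.0207]
contact_force: [-0.9, -0.5, 2.7]
eef_pos: [0.5788, 0.1223, 0.0207]
contact_force: [-5.3, -2.0, 10.6]
[-0.42359249  0.87855143 -0.02690191]
```

```bash
python3 -m jog '[{"dx":0,"dy":0,"dz":-0.008,"wx":0,"wy":0,"wz":0},{"dx":0,"dy":0,"dz":0,"wx":0,"wy":0,"wz":0}]'| grep -E 'eef|contact'
python3 -m jog '[{"dx":0.03,"dy":0,"dz":0,"wx":0,"wy":0,"wz":0},{"dx":0.03,"dy":0,"dz":0,"wx":0,"wy":0,"wz":0},{"dx":0.03,"dy":0,"dz":0,"wx":0,"wy":0,"wz":0},{"dx":0,"dy":0,"dz":0,"wx":0,"wy":0,"wz":0}]'
python3 - <<'E'
from h import *
o=env.get_obs();R=cv2.Rodrigues(np.array(o['ee_rot']))[0];print(R.T@o['contact_force'],R.T@o['ft_torque'],R.round(4))
E
```

```text
eef_pos: [0.5788, 0.1223, 0.0207]
contact_force: [-2.8, -1.6, 7.6]
clock: 14.1
eef_pos: [0.5771, 0.1241, 0.0207]
ee_rot: [0.999, 2.977, 0.001]
contact_force: [1.4, -2.2, 5.6]
grip_width: 0.248
finger_force: 60.4
[-2.48088934 -0.89663299 -5.56486086] [ 0.10198064 -0.34103756  0.01675236] [[-7.976e-01  6.032e-01  1.100e-03]
 [ 6.032e-01  7.976e-01  2.000e-04]
 [-7.000e-04  8.000e-04 -1.000e+00]]
```

```bash
cat > st.py <<'E'
from h import *
o=env.get_obs();R=cv2.Rodrigues(np.array(o['ee_rot']))[0]
d=np.array([np.cos(np.radians(142.8)),np.sin(np.radians(142.8)),0])
print('F',(R.T@o['contact_force']).round(1),'T',(R.T@o['ft_torque']).round(2),'s',round(1000*float(d@(o['eef_pos']-[.5788,.1223,0])),2),'z',o['eef_pos'][2].round(4),'tilt',R[2,:2].round(4),'t',o['clock'])
E
python3 -m jog '[{"dx":0.05,"dy":0,"dz":0,"wx":0,"wy":0,"wz":0},{"dx":0.05,"dy":0,"dz":0,"wx":0,"wy":0,"wz":0},{"dx":0.05,"dy":0,"dz":0,"wx":0,"wy":0,"wz":0},{"dx":0.05,"dy":0,"dz":0,"wx":0,"wy":0,"wz":0},{"dx":0,"dy":0,"dz":0,"wx":0,"wy":0,"wz":0}]' >/dev/null; python3 st.py
python3 -m jog '[{"dx":0.05,"dy":0,"dz":0,"wx":0,"wy":0,"wz":0},{"dx":0.05,"dy":0,"dz":0,"wx":0,"wy":0,"wz":0},{"dx":0.05,"dy":0,"dz":0,"wx":0,"wy":0,"wz":0},{"dx":0.05,"dy":0,"dz":0,"wx":0,"wy":0,"wz":0},{"dx":0,"dy":0,"dz":0,"wx":0,"wy":0,"wz":0}]' >/dev/null; python3 st.py
```

```text
F [ 0.3  0.7 -6.3] T [ 0.06 -0.17  0.06] s 8.59 z 0.0207 tilt [-0.0006  0.0009] t 14.5167
F [-1.6 -0.8 -6.3] T [ 0.13 -0.2   0.02] s 14.63 z 0.0207 tilt [-0.0006  0.0008] t 14.9333
```

```bash
python3 -m jog '[{"dx":0.03,"dy":0,"dz":0,"wx":0,"wy":0,"wz":0},{"dx":0.03,"dy":0,"dz":0,"wx":0,"wy":0,"wz":0},{"dx":0.03,"dy":0,"dz":0,"wx":0,"wy":0,"wz":0},{"dx":0,"dy":0,"dz":0,"wx":0,"wy":0,"wz":0}]' >/dev/null; python3 st.py
python3 -m jog '[{"dx":0.03,"dy":0,"dz":0,"wx":0,"wy":0,"wz":0},{"dx":0.03,"dy":0,"dz":0,"wx":0,"wy":0,"wz":0},{"dx":0.03,"dy":0,"dz":0,"wx":0,"wy":0,"wz":0},{"dx":0,"dy":0,"dz":0,"wx":0,"wy":0,"wz":0}]' >/dev/null; python3 st.py
```

```text
F [-3.4  0.2 -5.7] T [ 0.04 -0.58  0.04] s 17.0 z 0.0207 tilt [-0.0009  0.0009] t 15.2667
F [-3.5 -0.2 -6.2] T [ 0.03 -0.62  0.  ] s 19.69 z 0.0207 tilt [-0.0008  0.0009] t 15.6
```

```bash
python3 -m jog '[{"dx":0.015,"dy":0,"dz":0,"wx":0,"wy":0,"wz":0},{"dx":0.015,"dy":0,"dz":0,"wx":0,"wy":0,"wz":0},{"dx":0,"dy":0,"dz":0,"wx":0,"wy":0,"wz":0}]' >/dev/null; python3 st.py
python3 -m jog '[{"dx":0.015,"dy":0,"dz":0,"wx":0,"wy":0,"wz":0},{"dx":0.01,"dy":0,"dz":0,"wx":0,"wy":0,"wz":0},{"dx":0,"dy":0,"dz":0,"wx":0,"wy":0,"wz":0}]' >/dev/null; python3 st.py
python3 -m jog '[{"dx":0.015,"dy":0,"dz":0,"wx":0,"wy":0,"wz":0},{"dx":0,"dy":0,"dz":0,"wx":0,"wy":0,"wz":0}]' >/dev/null; python3 st.py
```

```text
F [-3.8 -1.1 -4.9] T [ 0.08 -0.7   0.04] s 20.46 z 0.0207 tilt [-0.0009  0.0009] t 15.85
F [-3.8 -1.1 -5.7] T [-0.01 -0.74  0.05] s 21.2 z 0.0207 tilt [-0.0009  0.0009] t 16.1
F [-3.9  0.7 -6.1] T [ 0.05 -0.67  0.01] s 21.65 z 0.0208 tilt [-0.0009  0.0009] t 16.2667
```

```bash
python3 -m jog '[{"dx":0.015,"dy":0,"dz":0,"wx":0,"wy":0,"wz":0},{"dx":0.01,"dy":0,"dz":0,"wx":0,"wy":0,"wz":0},{"dx":0,"dy":0,"dz":0,"wx":0,"wy":0,"wz":0}]' >/dev/null; python3 st.py
python3 -m jog '[{"dx":0.015,"dy":0,"dz":0,"wx":0,"wy":0,"wz":0},{"dx":0,"dy":0,"dz":0,"wx":0,"wy":0,"wz":0},{"dx":0,"dy":0,"dz":0,"wx":0,"wy":0,"wz":0}]' >/dev/null; python3 st.py
python3 -m jog '[{"dx":0.015,"dy":0,"dz":0,"wx":0,"wy":0,"wz":0},{"dx":0,"dy":0,"dz":0,"wx":0,"wy":0,"wz":0},{"dx":0,"dy":0,"dz":0,"wx":0,"wy":0,"wz":0}]' >/dev/null; python3 st.py
```

```text
F [-3.6  0.3 -6.8] T [ 0.04 -0.74 -0.01] s 22.38 z 0.0207 tilt [-0.0009  0.0009] t 16.5167
F [-4.2 -0.1 -5.8] T [ 0.02 -0.74  0.04] s 22.85 z 0.0207 tilt [-0.0009  0.0008] t 16.7667
F [-4.5 -0.1 -6. ] T [ 0.05 -0.79  0.02] s 23.25 z 0.0207 tilt [-0.0009  0.0009] t 17.0167
```

```bash
python3 -m jog '[{"dx":0.015,"dy":0,"dz":0,"wx":0,"wy":0,"wz":0},{"dx":0,"dy":0,"dz":0,"wx":0,"wy":0,"wz":0},{"dx":0,"dy":0,"dz":0,"wx":0,"wy":0,"wz":0}]' >/dev/null; python3 st.py
python3 -m jog '[{"dx":0.015,"dy":0,"dz":0,"wx":0,"wy":0,"wz":0},{"dx":0,"dy":0,"dz":0,"wx":0,"wy":0,"wz":0},{"dx":0,"dy":0,"dz":0,"wx":0,"wy":0,"wz":0}]' >/dev/null; python3 st.py
python3 -m jog '[{"dx":0.01,"dy":0,"dz":0,"wx":0,"wy":0,"wz":0},{"dx":0,"dy":0,"dz":0,"wx":0,"wy":0,"wz":0},{"dx":0,"dy":0,"dz":0,"wx":0,"wy":0,"wz":0}]' >/dev/null; python3 st.py
```

```text
F [-6.2  0.1 -3.7] T [-0.09 -1.21  0.05] s 23.27 z 0.0207 tilt [-0.0014  0.001 ] t 17.2667
F [-8.6  0.6 -2.2] T [-0.12 -1.66  0.07] s 23.31 z 0.0207 tilt [-0.0017  0.001 ] t 17.5167
F [-10.5   0.2  -2.1] T [-0.11 -2.    0.12] s 23.33 z 0.0207 tilt [-0.002   0.0011] t 17.7667
```

```bash
python3 -m jog '[{"dx":-0.008,"dy":0,"dz":0.006,"wx":0,"wy":0,"wz":0},{"dx":0,"dy":0,"dz":0,"wx":0,"wy":0,"wz":0},{"dx":0,"dy":0,"dz":0,"wx":0,"wy":0,"wz":0}]' >/dev/null; python3 st.py
python3 -m jog '[{"dx":0,"dy":0,"dz":0,"wx":0,"wy":0,"wz":0},{"dx":0,"dy":0,"dz":0,"wx":0,"wy":0,"wz":0},{"dx":0,"dy":0,"dz":0,"wx":0,"wy":0,"wz":0}]' >/dev/null; python3 st.py
```

```text
F [-9.2 -0.7 -6.7] T [ 0.25 -1.54  0.08] s 23.31 z 0.0207 tilt [-0.0019  0.0009] t 18.0167
F [-7.2 -0.9 -6.9] T [ 0.17 -1.55  0.12] s 23.31 z 0.0207 tilt [-0.0019  0.0009] t 18.2667
```

```bash
for i in 1 2 3; do python3 -m jog '[{"dx":0,"dy":0,"dz":0,"wx":0,"wy":0,"wz":0},{"dx":0,"dy":0,"dz":0,"wx":0,"wy":0,"wz":0},{"dx":0,"dy":0,"dz":0,"wx":0,"wy":0,"wz":0},{"dx":0,"dy":0,"dz":0,"wx":0,"wy":0,"wz":0},{"dx":0,"dy":0,"dz":0,"wx":0,"wy":0,"wz":0},{"dx":0,"dy":0,"dz":0,"wx":0,"wy":0,"wz":0},{"dx":0,"dy":0,"dz":0,"wx":0,"wy":0,"wz":0},{"dx":0,"dy":0,"dz":0,"wx":0,"wy":0,"wz":0},{"dx":0,"dy":0,"dz":0,"wx":0,"wy":0,"wz":0},{"dx":0,"dy":0,"dz":0,"wx":0,"wy":0,"wz":0}]' >/dev/null; python3 st.py; done
python3 - <<'E'
from h import *
import json
im,c=cap('wrist','pics/w3.png');im2,_=cap('side','pics/s3.png');im3,_=cap('scene','pics/sc3.png')
json.dump({k:np.array(v).tolist() for k,v in c.items()},open('w3.json','w'))
out=np.zeros((600,800,3),'uint8'); out[:384,:450]=im[:,30:480]
out[:340,455:795]=cv2.resize(im3[140:260,225:345],(340,340),interpolation=cv2.INTER_CUBIC)
out[386:600,:400]=cv2.resize(im2[175:232,180:287],(400,214),interpolation=cv2.INTER_CUBIC)
cv2.imwrite('pics/c3.png',out)
E
```

```text
F [-8.7 -0.4 -5.7] T [ 0.19 -1.54  0.09] s 23.34 z 0.0207 tilt [-0.0019  0.001 ] t 19.1
F [-9.  -0.5 -6.5] T [ 0.23 -1.5   0.1 ] s 23.32 z 0.0207 tilt [-0.0019  0.0009] t 19.9333
F [-8.5 -1.  -6. ] T [ 0.21 -1.52  0.09] s 23.3 z 0.0207 tilt [-0.0019  0.001 ] t 20.7667
```

View pics/c3.png

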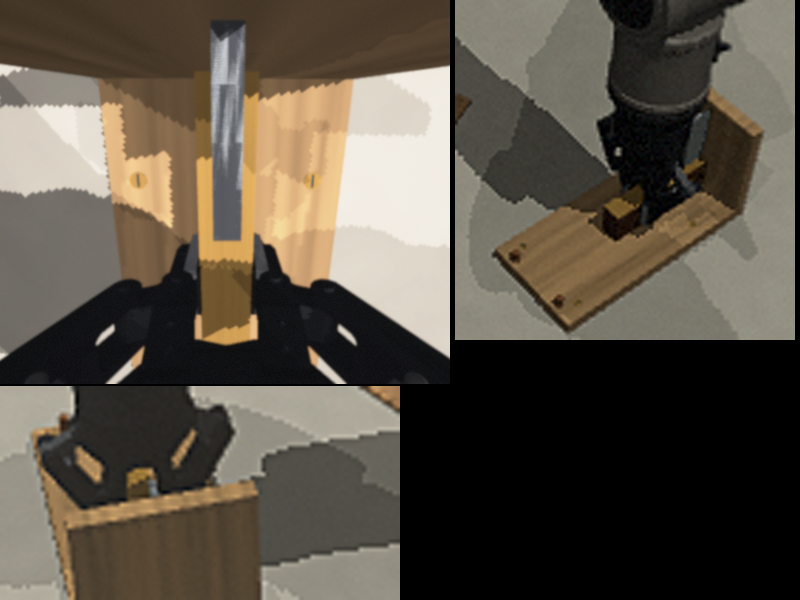

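The picture shows the blade against the board and the stock flat on the base. The scene inset puts the outer top corner at about (763,130) and its foot at (742,212). I'll check the lean from those.

```bash
python3 - <<'E'
from h import *
import json
a=json.load(open('cal0.json'));d=np.array([np.cos(np.radians(142.8)),np.sin(np.radians(142.8)),0])
S=lambda u,v,z:onz(a['scene'],((u-455+.5)/2.833-.5+225,(v+.5)/2.833-.5+140),z)
o0=lambda u,v,z:onz(a['scene'],((u+.5)/4.7-.5+165,(v+.5)/4.7-.5+155),z)
D=lambda u,v,z:onz(a['side'],((u+.5)/3.745-.5+180,(v-386+.5)/3.745-.5+175),z)
D0=lambda u,v,z:onz(a['side'],((u+.5)/4.2-.5+180,(v+.5)/4.2-.5+120),z)
f=lambda P:(round(1000*float(d@(P-[.489,.190,0])),1))
print('scene now top',f(S(763,130,.135)),'foot',f(S(742,213,.015)),'before top',f(o0(781,157,.135)),'foot',f(o0(757,281,.015)))
print('side outer top now',f(D(70,526,.135)),f(D(257,490,.135)),'before',f(D0(77,378,.135)),f(D0(286,340,.135)))
c=json.load(open('w3.json'));o=env.get_obs();R=cv2.Rodrigues(np.array(o['ee_rot']))[0];p=o['eef_pos']
# board foot line on base (row ~80 in wrist image), stock end top
for px,z in [((150,79),.015),((360,79),.015),((232,70),.055)]: print((R.T@(onz(c,px,z)-p)).round(4))
E
```

```text
scene now top 12.1 foot 2.2 before top -0.8 foot 2.7
side outer top now 10.5 8.2 before 2.1 1.5
[ 0.0871 -0.0492  0.0055]
[0.087  0.0496 0.0056]
[ 0.0876 -0.0076 -0.0344]
```

```bash
for i in 1 2; do python3 -m jog '[{"dx":0,"dy":0,"dz":0,"wx":0,"wy":-0.04,"wz":0},{"dx":0,"dy":0,"dz":0,"wx":0,"wy":0,"wz":0},{"dx":0,"dy":0,"dz":0,"wx":0,"wy":0,"wz":0}]' >/dev/null; python3 st.py; done
```

```text
F [-9.4 -0.6 -6.7] T [ 0.17 -1.39  0.07] s 23.25 z 0.0207 tilt [-0.0048  0.001 ] t 21.1667
F [-9.7  0.  -5.4] T [ 0.07 -1.35  0.03] s 23.19 z 0.0208 tilt [-0.0076  0.0011] t 21.4167
```

```bash
for i in 1 2; do python3 -m jog '[{"dx":0,"dy":0,"dz":0,"wx":0,"wy":-0.04,"wz":0},{"dx":0,"dy":0,"dz":0,"wx":0,"wy":0,"wz":0},{"dx":0,"dy":0,"dz":0,"wx":0,"wy":0,"wz":0},{"dx":0,"dy":0,"dz":0,"wx":0,"wy":0,"wz":0}]' >/dev/null; python3 st.py; done
```

```text
F [-10.2  -0.1  -5.9] T [ 0.08 -1.39  0.07] s 23.14 z 0.0208 tilt [-0.0104  0.0012] t 21.75
F [-10.1   0.4  -5.3] T [-0.   -1.44  0.04] s 23.14 z 0.0208 tilt [-0.0132  0.0012] t 22.0833
```

```bash
python3 -m jog '[{"dx":0,"dy":0,"dz":0,"wx":0,"wy":0.04,"wz":0},{"dx":-0.004,"dy":0,"dz":0.002,"wx":0,"wy":0.04,"wz":0},{"dx":0,"dy":0,"dz":0,"wx":0,"wy":0.04,"wz":0},{"dx":0,"dy":0,"dz":0,"wx":0,"wy":0,"wz":0}]'>/dev/null; python3 st.py
for i in 1 2 3; do python3 -m jog '[{"dx":0,"dy":0,"dz":0,"wx":0,"wy":0,"wz":0},{"dx":0,"dy":0,"dz":0,"wx":0,"wy":0,"wz":0},{"dx":0,"dy":0,"dz":0,"wx":0,"wy":0,"wz":0},{"dx":0,"dy":0,"dz":0,"wx":0,"wy":0,"wz":0},{"dx":0,"dy":0,"dz":0,"wx":0,"wy":0,"wz":0},{"dx":0,"dy":0,"dz":0,"wx":0,"wy":0,"wz":0},{"dx":0,"dy":0,"dz":0,"wx":0,"wy":0,"wz":0},{"dx":0,"dy":0,"dz":0,"wx":0,"wy":0,"wz":0},{"dx":0,"dy":0,"dz":0,"wx":0,"wy":0,"wz":0}]' >/dev/null; python3 st.py; done
```

```text
F [-7.  -1.8 -8.4] T [ 0.24 -1.62  0.11] s 23.25 z 0.0207 tilt [-0.0044  0.0011] t 22.4167
F [-8.5 -0.9 -7.1] T [ 0.13 -1.58  0.1 ] s 23.27 z 0.0207 tilt [-0.0047  0.0011] t 23.1667
F [-8.1 -0.4 -6.9] T [ 0.12 -1.64  0.08] s 23.24 z 0.0207 tilt [-0.0047  0.0011] t 23.9167
F [-7.8 -0.5 -7.2] T [ 0.2  -1.57  0.11] s 23.27 z 0.0207 tilt [-0.0047  0.001 ] t 24.6667
```

```bash
python3 -m jog '[{"dx":-0.03,"dy":0,"dz":-0.01,"wx":0,"wy":0.07,"wz":0},{"dx":-0.08,"dy":0,"dz":0,"wx":0,"wy":0,"wz":0},{"dx":-0.2,"dy":0,"dz":-0.03,"wx":0,"wy":0,"wz":0},{"dx":-0.3,"dy":0,"dz":-0.1,"wx":0,"wy":0,"wz":0},{"dx":-0.3,"dy":0,"dz":-0.5,"wx":0,"wy":0,"wz":0},{"dx":0,"dy":0,"dz":-0.9,"wx":0,"wy":0,"wz":0},{"dx":0,"dy":0,"dz":-1,"wx":0,"wy":0,"wz":0},{"dx":0,"dy":0,"dz":-1,"wx":0,"wy":0,"wz":0},{"dx":0,"dy":0,"dz":-0.8,"wx":0,"wy":0,"wz":0},{"dx":0,"dy":0,"dz":-0.3,"wx":0,"wy":0,"wz":0}]'
python3 - <<'E'
from h import *
o=env.get_obs();R=cv2.Rodrigues(np.array(o['ee_rot']))[0];p=o['eef_pos']
print(R.round(4),(R.T@(np.array([.492,-.1797,p[2]])-p)/.03).round(3),np.degrees(np.arctan2(R[1,0],R[0,0])))
E
```

```text
clock: 25.5
eef_pos: [0.5824, 0.1206, 0.1625]
ee_rot: [1.0, 2.977, 0.004]
contact_force: [0.5, -0.3, -2.3]
grip_width: 0.247
finger_force: 59.4
[[-0.7973  0.6035  0.0016]
 [ 0.6035  0.7973  0.002 ]
 [-0.      0.0026 -1.    ]] [-3.638 -9.8   -0.025] 142.87576232674675
```

```bash
python3 -m jog '[{"dx":-0.15,"dy":-0.41,"dz":0,"wx":0,"wy":0,"wz":0},{"dx":-0.3,"dy":-0.82,"dz":0,"wx":0,"wy":0,"wz":0},{"dx":-0.3,"dy":-0.82,"dz":0,"wx":0,"wy":0,"wz":0},{"dx":-0.3,"dy":-0.82,"dz":0,"wx":0,"wy":0,"wz":0},{"dx":-0.3,"dy":-0.82,"dz":0,"wx":0,"wy":0,"wz":0},{"dx":-0.3,"dy":-0.82,"dz":0,"wx":0,"wy":0,"wz":0},{"dx":-0.3,"dy":-0.82,"dz":0,"wx":0,"wy":0,"wz":0},{"dx":-0.3,"dy":-0.82,"dz":0,"wx":0,"wy":0,"wz":0},{"dx":-0.3,"dy":-0.82,"dz":0,"wx":0,"wy":0,"wz":0},{"dx":-0.3,"dy":-0.82,"dz":0,"wx":0,"wy":0,"wz":0}]' >/dev/null
python3 -m jog '[{"dx":-0.3,"dy":-0.82,"dz":0,"wx":0,"wy":0,"wz":0},{"dx":-0.3,"dy":-0.82,"dz":0,"wx":0,"wy":0,"wz":0},{"dx":-0.19,"dy":-0.37,"dz":0,"wx":0,"wy":0,"wz":0.5},{"dx":0,"dy":0,"dz":0,"wx":0,"wy":0,"wz":0.75},{"dx":0,"dy":0,"dz":0,"wx":0,"wy":0,"wz":1},{"dx":0,"dy":0,"dz":0,"wx":0,"wy":0,"wz":1},{"dx":0,"dy":0,"dz":0,"wx":0,"wy":0,"wz":1},{"dx":0,"dy":0,"dz":0,"wx":0,"wy":0,"wz":1},{"dx":0,"dy":0,"dz":0,"wx":0,"wy":0,"wz":1},{"dx":0,"dy":0,"dz":0,"wx":0,"wy":0,"wz":1}]' >/dev/null
for i in 1 2; do python3 -m jog '[{"dx":0,"dy":0,"dz":0,"wx":0,"wy":0,"wz":1},{"dx":0,"dy":0,"dz":0,"wx":0,"wy":0,"wz":1},{"dx":0,"dy":0,"dz":0,"wx":0,"wy":0,"wz":1},{"dx":0,"dy":0,"dz":0,"wx":0,"wy":0,"wz":1},{"dx":0,"dy":0,"dz":0,"wx":0,"wy":0,"wz":1},{"dx":0,"dy":0,"dz":0,"wx":0,"wy":0,"wz":1},{"dx":0,"dy":0,"dz":0,"wx":0,"wy":0,"wz":1},{"dx":0,"dy":0,"dz":0,"wx":0,"wy":0,"wz":1},{"dx":0,"dy":0,"dz":0,"wx":0,"wy":0,"wz":1},{"dx":0,"dy":0,"dz":0,"wx":0,"wy":0,"wz":1}]' >/dev/null; done
python3 -m jog '[{"dx":0,"dy":0,"dz":0,"wx":0,"wy":0,"wz":1},{"dx":0,"dy":0,"dz":0,"wx":0,"wy":0,"wz":1},{"dx":0,"dy":0,"dz":0,"wx":0,"wy":0,"wz":1},{"dx":0,"dy":0,"dz":0,"wx":0,"wy":0,"wz":1},{"dx":0,"dy":0,"dz":0,"wx":0,"wy":0,"wz":1},{"dx":0,"dy":0,"dz":0,"wx":0,"wy":0,"wz":1},{"dx":0,"dy":0,"dz":0,"wx":0,"wy":0,"wz":1},{"dx":0,"dy":0,"dz":0,"wx":0,"wy":0,"wz":0.7},{"dx":0,"dy":0,"dz":0,"wx":0,"wy":0,"wz":0.3},{"dx":0,"dy":0,"dz":0,"wx":0,"wy":0,"wz":0}]'
python3 - <<'E'
from h import *
o=env.get_obs();R=cv2.Rodrigues(np.array(o['ee_rot']))[0]
print(R.round(4),np.degrees(np.arctan2(R[1,0],R[0,0])))
im2,_=cap('side','pics/s4.png');im3,_=cap('scene','pics/sc4.png')
b=cv2.imread('pics/scene0.png');bs=cv2.imread('pics/side0.png')
f=lambda im,s:cv2.resize(im,s,interpolation=cv2.INTER_CUBIC)
out=np.zeros((600,800,3),'uint8')
out[:300,:400]=f(b[160:229,290:382],(400,300))[:, :];out[300:,:400]=f(im3[160:229,290:382],(400,300))
out[:300,400:]=f(bs[175:265,165:285],(400,300));out[300:,400:]=f(im2[175:265,165:285],(400,300))
cv2.imwrite('pics/c4.png',out)
E
```

```text
clock: 29.67
eef_pos: [0.4903, -0.1799, 0.1582]
ee_rot: [-3.14, -0.051, 0.005]
contact_force: [-0.1, -0.2, -3.9]
grip_width: 0.248
finger_force: 59.3
[[ 0.9995  0.0324 -0.0031]
 [ 0.0324 -0.9995  0.0016]
 [-0.003  -0.0017 -1.    ]] 1.8545292722875135
```

View pics/c4.png

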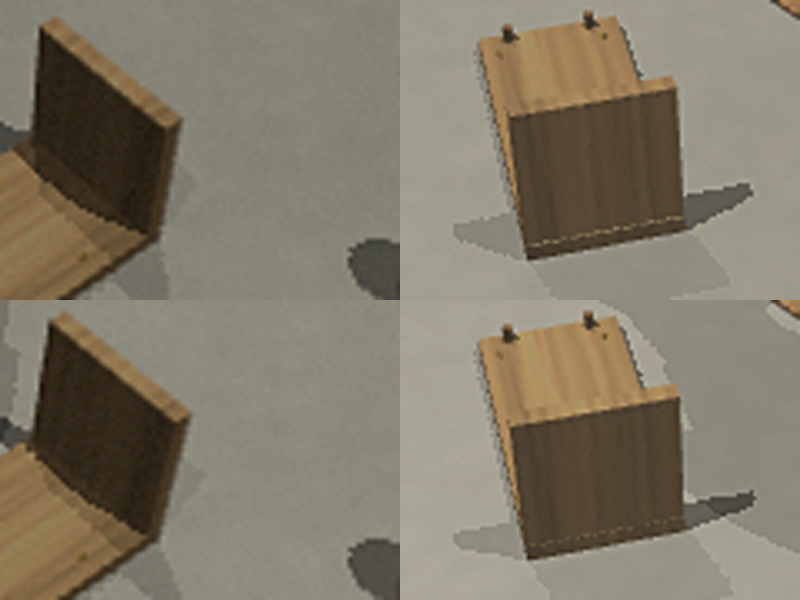

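The lower panels (after) show the board now upright, compared with leaning in above (before). I'll quantify it from the corner pixels.

```bash
python3 - <<'E'
from h import *
import json
a=json.load(open('cal0.json'));d=np.array([np.cos(np.radians(142.8)),np.sin(np.radians(142.8)),0])
D=lambda u,v:((u-400+.5)/3.3333-.5+165,(v+.5)/3.3333-.5+175)
f=lambda P:1000*float(d@P)
for n,(u,v,u2,v2) in {'before L':(510,117,528,259),'before R':(677,90,684,229),'after L':(511,427-300,528,559-300),'after R':(680,398-300,684,529-300)}.items():
    print(n,round(f(onz(a['side'],D(u,v),.135)-onz(a['side'],D(u2,v2),0)),1))
S=lambda u,v:((u+.5)/4.348-.5+290,(v+.5)/4.348-.5+160)
for n,(u,v,u2,v2) in {'before':(182,122,160,238),'after':(189,417-300,160,537-300)}.items():
    print('scene',n,round(f(onz(a['scene'],S(u,v),.135)-onz(a['scene'],S(u2,v2),.015)),1))
# sub-pixel shift of the top edge between before and after, side view
E
```

```text
before L -8.3
before R -5.5
after L 2.0
after R 3.3
scene before -2.9
scene after 3.3
```

```bash
python3 -m jog '[{"dx":0,"dy":0,"dz":0.3,"wx":0,"wy":0,"wz":0.95},{"dx":0,"dy":0,"dz":0.7,"wx":0,"wy":0,"wz":1},{"dx":0,"dy":0,"dz":0.9,"wx":0,"wy":0,"wz":0},{"dx":0,"dy":0,"dz":0.9,"wx":0,"wy":0,"wz":0},{"dx":0,"dy":0,"dz":0.8,"wx":0,"wy":0,"wz":0},{"dx":0,"dy":0,"dz":0.5,"wx":0,"wy":0,"wz":0},{"dx":0,"dy":0,"dz":0.3,"wx":0,"wy":0,"wz":0},{"dx":0,"dy":0,"dz":0.15,"wx":0,"wy":0,"wz":0},{"dx":0,"dy":0,"dz":0,"wx":0,"wy":0,"wz":0},{"dx":0,"dy":0,"dz":0,"wx":0,"wy":0,"wz":0}]'; python3 st.py
```

```text
clock: 30.6
eef_pos: [0.491, -0.1798, 0.0231]
ee_rot: [-3.136, 0.161, 0.002]
contact_force: [0.0, -0.3, -2.9]
grip_width: 0.252
finger_force: 59.2
F [0.1 0.3 2.9] T [ 0.01 -0.11  0.02] s -112.72 z 0.0231 tilt [-0.0011 -0.0011] t 30.6
```

```bash
python3 -m jog '[{"dx":0,"dy":0,"dz":0.1,"wx":0,"wy":0,"wz":0},{"dx":0,"dy":0,"dz":0.1,"wx":0,"wy":0,"wz":0},{"dx":0,"dy":0,"dz":0.1,"wx":0,"wy":0,"wz":0},{"dx":0,"dy":0,"dz":0.03,"wx":0,"wy":0,"wz":0},{"dx":0,"dy":0,"dz":0,"wx":0,"wy":0,"wz":0},{"dx":0,"dy":0,"dz":0,"wx":0,"wy":0,"wz":0}]' >/dev/null; python3 st.py
python3 -m jog '[{"dx":0,"dy":0,"dz":0.02,"wx":0,"wy":0,"wz":0},{"dx":0,"dy":0,"dz":0,"wx":0,"wy":0,"wz":0},{"dx":0,"dy":0,"dz":0,"wx":0,"wy":0,"wz":0}]' >/dev/null; python3 st.py
```

```text
F [0.  0.5 3.4] T [ 0.01 -0.11 -0.  ] s -112.26 z 0.0126 tilt [-0.0019 -0.0011] t 31.1
F [ 0.5 -0.1  3. ] T [-0.07 -0.09 -0.04] s -112.33 z 0.0121 tilt [-0.0017 -0.0011] t 31.35
```

```bash
for i in 1 2; do python3 -m jog '[{"dx":0,"dy":0,"dz":0.015,"wx":0,"wy":0,"wz":0},{"dx":0,"dy":0,"dz":0,"wx":0,"wy":0,"wz":0},{"dx":0,"dy":0,"dz":0,"wx":0,"wy":0,"wz":0}]' >/dev/null; python3 st.py; done
```

```text
F [-0.8 -0.4 -0.5] T [ 0.05 -0.3   0.01] s -112.42 z 0.0117 tilt [-0.0015 -0.0011] t 31.6
F [ -3.6  -0.7 -11.8] T [ 0.15 -1.02 -0.04] s -112.42 z 0.0117 tilt [-0.0015 -0.0009] t 31.85
```

```bash
python3 -m jog '[{"dx":0,"dy":0,"dz":-0.01,"wx":0,"wy":0,"wz":0},{"dx":0,"dy":0,"dz":0,"wx":0,"wy":0,"wz":0},{"dx":0,"dy":0,"dz":0,"wx":0,"wy":0,"wz":0}]' >/dev/null; python3 st.py
python3 -m jog '[{"dx":0,"dy":0,"dz":0,"wx":0,"wy":0,"wz":0},{"dx":0,"dy":0,"dz":0,"wx":0,"wy":0,"wz":0},{"dx":0,"dy":0,"dz":0,"wx":0,"wy":0,"wz":0},{"dx":0,"dy":0,"dz":0,"wx":0,"wy":0,"wz":0},{"dx":0,"dy":0,"dz":0,"wx":0,"wy":0,"wz":0},{"dx":0,"dy":0,"dz":0,"wx":0,"wy":0,"wz":0},{"dx":0,"dy":0,"dz":0,"wx":0,"wy":0,"wz":0},{"dx":0,"dy":0,"dz":0,"wx":0,"wy":0,"wz":0}]' 1
python3 -m jog '[{"dx":0,"dy":0,"dz":-0.2,"wx":0,"wy":0,"wz":0},{"dx":0,"dy":0,"dz":-0.5,"wx":0,"wy":0,"wz":0},{"dx":0,"dy":0,"dz":-0.9,"wx":0,"wy":0,"wz":0},{"dx":0,"dy":0,"dz":-1,"wx":0,"wy":0,"wz":0},{"dx":0,"dy":0,"dz":-1,"wx":0,"wy":0,"wz":0},{"dx":0,"dy":0,"dz":-1,"wx":0,"wy":0,"wz":0},{"dx":0,"dy":0,"dz":-1,"wx":0,"wy":0,"wz":0},{"dx":0,"dy":0,"dz":-1,"wx":0,"wy":0,"wz":0},{"dx":0,"dy":0,"dz":-0.6,"wx":0,"wy":0,"wz":0},{"dx":0,"dy":0,"dz":-0.2,"wx":0,"wy":0,"wz":0}]'
python3 -m jog '[{"dx":0,"dy":0,"dz":0,"wx":0,"wy":0,"wz":0},{"dx":0,"dy":0,"dz":0,"wx":0,"wy":0,"wz":0},{"dx":0,"dy":0,"dz":0,"wx":0,"wy":0,"wz":0}]' >/dev/null
python3 - <<'E'
from h import *
im,c=cap('wrist','pics/w5.png')
hsv=cv2.cvtColor(im,cv2.COLOR_BGR2HSV)
m=((hsv[...,1]>135)&(hsv[...,2]>90)&(hsv[...,0]>15)&(hsv[...,0]<28)).astype('uint8')*255
m[:60]=0;m[230:]=0;m[:,:225]=0;m[:,285:]=0
m=cv2.morphologyEx(m,cv2.MORPH_OPEN,np.ones((7,7)))
k=max(cv2.findContours(m,0,2)[0],key=cv2.contourArea)
P=np.array([onz(c,p[0],.046)[:2]*1000 for p in k],'float32')
print(cv2.minAreaRect(P))
for n in ('scene','side'):
    i0=cv2.imread(f'pics/{n}0.png');i1,_=cap(n,f'pics/{n}5.png')
    for q,(x,y,w,h) in {'scene':{'bottle':(118,135,28,52),'case':(108,184,30,28),'glue':(382,195,28,42)},'side':{'case':(293,106,28,28),'bottle':(325,82,24,60),'glue':(120,258,36,56)}}[n].items():
        t=i0[y:y+h,x:x+w];r=cv2.matchTemplate(i1[y-6:y+h+6,x-6:x+w+6],t,cv2.TM_CCOEFF_NORMED);print(n,q,np.subtract(cv2.minMaxLoc(r)[3],6),r.max().round(2))
E
```

```text
F [-1.9 -0.9 -8. ] T [ 0.12 -0.65  0.04] s -112.42 z 0.0117 tilt [-0.0015 -0.0011] t 32.1
clock: 32.77
eef_pos: [0.4906, -0.1797, 0.0115]
ee_rot: [-3.136, 0.162, 0.003]
contact_force: [-0.2, -0.3, 0.4]
grip_width: 0.999
finger_force: 0.0
clock: 33.6
eef_pos: [0.492, -0.1802, 0.2372]
ee_rot: [3.137, -0.162, 0.004]
contact_force: [0.4, -0.7, -0.1]
grip_width: 0.998
finger_force: 0.0
((510.939453125, -180.8150634765625), (23.32424545288086, 127.18063354492188), 84.0816650390625)
scene bottle [0 0] 0.89
scene case [0 0] 1.0
scene glue [0 0] 1.0
side case [0 0] 0.98
side bottle [0 0] 0.93
side glue [0 0] 1.0
```

```bash
python3 -c "
from cell import env
print(env.hand_in())"
```

```text
the job is handed in; nothing more can be done
None
```

The job is handed in at about 34 s with no verdict returned: I pushed the square home and held it over 2 s at roughly 8 N on the end board and 9–10 N on the base (estimated from the wrist force), the end board measured upright to within a few mm at its top edge, the square is back upright on the mat and released, and the bottle, case and glue showed no movement in the cameras (the mug was not checked).

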